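# Trace the snake's backbone

### The arm

A 6-joint arm with a two-finger parallel gripper is mounted at the origin on the work surface. World frame = base frame: x ahead of the robot, y to its left, z up, the work surface at z = 0. Lengths are in m, angles in rad, forces in N, time in s.
With the tool pointing down it reaches from about 0.225 to 0.875 m from the base axis. Payload 3.4 kg.
Tool frame: the origin (TCP) lies midway between the tips of the shut fingers; the grasp point (between the pads) lies 19 mm behind it; z points along the fingers, y is the line along which they close (so a half turn about z gives the same grasp; the last joint's range is limited). The gripper opens to 85 mm and grips with 20 to 120 N. Pads are 22 mm wide; open, the fingers measure 114 mm over their backs; the gripper's body (76 mm by 85 mm) begins 54 mm behind the grasp point. The pads swing forward as they close: fully open they stand 13 mm farther back than shut.
Start: joints at [-1.421, 0.276, 1.505, -0, 1.361, -0.121], TCP at [0.154, -0.554, 0.231] pointing down, gripper open.
Joint ranges: [-2.89, 2.89], [-0.75, 2.08], [0.22, 2.7], [-1.18, 4.32], [0.11, 2.71], [-2.7, 2.7]. Speed limits (rad/s): [2.57, 2.57, 3.14, 3.14, 3.14, 3.14].

### API

Orientations are given as a unit quaternion [w, x, y, z].
In Python, from rig import * gives the robot as it stands.
- The arm moves only by the tool apply_moves, never from a script. Its argument "steps" is one flat list of numbers, 4 for each row, row after row: the shift along the world's x, y, z in cm, then the turn about the world's z in degrees. A call has 1 to 8 rows; each row is the pose to reach, as a shift and turn from the pose commanded when the call began; what a row does not reach only later rows make up. A row lasts 1/12 s, in which the tool goes at most 41.7 mm and 7.16 degrees, less where a joint would pass 70% of its speed; a pose out of reach is approached as far as the arm can. A call with a gripper value outside its range is refused whole. "jaw" is the closure in counts, from 0 (fully open) to 255 (shut), set as the call begins (left out, the last holds). The fingers move at their own pace and stop on an object; "newtons" is the grip in N (left out, the last holds). Time passes only in rows, so rows that repeat a pose let the fingers close. It gives the time, the measured TCP pose, the force, the opening and the grip force at its end, in the units of the state.
- get_state(): the state, without advancing time (a new reading comes with each control period).
- get_image(name): name is "side" or "top" or "wrist"; returns the picture (420x560x3 uint8, red, green, blue); there is no depth.
- calibration(name): a dict with "fx", "fy", "cx", "cy" (pixels), "xyz" and "rotation" of the camera in the world. Camera axes: x right, y up, looking along -z (the intrinsics and any distortion apply to the point x, -y, -z); pixel columns grow to the right and rows downward; lengths in m; the calibration is good to about 2 mm. A picture is of the moment at which its call begins: read the wrist's pose just before it. calibration takes no time and is no camera call; for the wrist camera it gives the pose at the moment of the call.
- sign_off(): hands the job in; it is judged then, once.
The state is a dict: "clock": time; "qpos": joint angles; "qd": joint speeds; "effort": joint torques, N m; "position": TCP position; "ee_rot": TCP orientation; "contact_force": force on the tool from outside, world axes, zero at the start; "moment": the same for the moment, N m; "width": finger opening in m; "gripper_force": force on a finger pad.
Only numpy, scipy, OpenCV 4.12 (cv2) and the standard library are available. Lean on these libraries where they do the work, as an engineer would, in place of code of your own. Each camera call takes 0.05 s, during which the arm holds its last target. There are 200 camera calls.

### The job

Count off the backbone of the mounted snake skeleton: starting behind the skull, run the fingertips along the crest of the backbone, round both bends, to the tip of the tail, keeping them about a centimetre or less above the bones or touching them only lightly. Finish with the fingertips held just above the tail tip, pointing down at it without touching. Do not press on the skeleton, shift or lift its board, or disturb anything standing on or around it.

Things in the scene. Friction and masses are not known exactly. Their poses are not given: they have to be found in the camera images.
- mount: Snake skeleton cast, rigid on a wooden board 235 x 155 x 12 mm, about 1.2 kg, loose on the table. Origin: centre of the board's underside; x along its length, z up. The backbone is an S of two 240-degree arcs, radius 47 mm, meeting at the board's centre. Skull (35 x 20 mm, top 42 mm above table) in the -x +y quarter, tail in the +x -y one. Ribs reach 16 mm to each side, below the crest.
- spine0 (a point): Point on the crest (topmost line) of the snake's backbone: the neck, the first bone just behind the skull. 42 mm above the table. The ten points follow the S in order, 44 mm apart along the curve.
- spine1 (a point): Point on the crest (topmost line) of the snake's backbone: point 1 of 9 on the way from the neck to the tail tip. 40 mm above the table. The ten points follow the S in order, 44 mm apart along the curve.
- spine2 (a point): Point on the crest (topmost line) of the snake's backbone: point 2 of 9 on the way from the neck to the tail tip. 38 mm above the table. The ten points follow the S in order, 44 mm apart along the curve.
- spine3 (a point): Point on the crest (topmost line) of the snake's backbone: point 3 of 9 on the way from the neck to the tail tip. 36 mm above the table. The ten points follow the S in order, 44 mm apart along the curve.
- spine4 (a point): Point on the crest (topmost line) of the snake's backbone: point 4 of 9 on the way from the neck to the tail tip. 34 mm above the table. The ten points follow the S in order, 44 mm apart along the curve.
- spine5 (a point): Point on the crest (topmost line) of the snake's backbone: point 5 of 9 on the way from the neck to the tail tip. 32 mm above the table. The ten points follow the S in order, 44 mm apart along the curve.
- spine6 (a point): Point on the crest (topmost line) of the snake's backbone: point 6 of 9 on the way from the neck to the tail tip. 30 mm above the table. The ten points follow the S in order, 44 mm apart along the curve.
- spine7 (a point): Point on the crest (topmost line) of the snake's backbone: point 7 of 9 on the way from the neck to the tail tip. 28 mm above the table. The ten points follow the S in order, 44 mm apart along the curve.
- spine8 (a point): Point on the crest (topmost line) of the snake's backbone: point 8 of 9 on the way from the neck to the tail tip. 26 mm above the table. The ten points follow the S in order, 44 mm apart along the curve.
- spine9 (a point): Point on the crest (topmost line) of the snake's backbone: the very tip of the tail. 24 mm above the table. The ten points follow the S in order, 44 mm apart along the curve.
- vial: Bystander, to be left alone: a capped glass vial, 22 mm across, 45 mm tall, standing on the mount's board inside the first bend (the neck's); its side is about 33 mm or more from the line of the backbone. Loose; origin: centre of its underside.
- weight: Bystander, to be left alone: a brass balance weight with a small knob, 22 mm across, 34 mm tall, standing on the mount's board inside the second bend (the tail's); its side is about 33 mm or more from the line of the backbone. Loose; origin: centre of its underside.
- jar: Bystander, to be left alone: a capped amber jar, 64 mm across, 85 mm tall, on the table. Loose; origin: centre of its underside.
- jar_small: Bystander, to be left alone: a capped clear jar, 50 mm across, 65 mm tall, on the table. Loose; origin: centre of its underside.
- dish: Bystander, to be left alone: a white dish, 90 mm across, 20 mm tall, on the table. Loose; origin: centre of its underside.
- brush: Bystander, to be left alone: a brush 170 mm long lying on the table. Loose; origin: middle of its length, on its underside; x along it towards the bristles.

How it is judged:
On the way, in this order (a step that is already met when the one before it is completed fails the run):
1. the fingertips are just over the neck, behind the skull (horizontal distance between the grasp point and spine0 below 0.014 m and z of the grasp point in the frame of spine0 between 0.008 and 0.042 m), for 0.04 s.
2. the fingertips pass just over point 1 of the backbone (horizontal distance between the grasp point and spine1 below 0.014 m and z of the grasp point in the frame of spine1 between 0.008 and 0.042 m), for 0.04 s.
3. the fingertips pass just over point 2 of the backbone (horizontal distance between the grasp point and spine2 below 0.014 m and z of the grasp point in the frame of spine2 between 0.008 and 0.042 m), for 0.04 s.
4. the fingertips pass just over point 3 of the backbone (horizontal distance between the grasp point and spine3 below 0.014 m and z of the grasp point in the frame of spine3 between 0.008 and 0.042 m), for 0.04 s.
5. the fingertips pass just over point 4 of the backbone (horizontal distance between the grasp point and spine4 below 0.014 m and z of the grasp point in the frame of spine4 between 0.008 and 0.042 m), for 0.04 s.
6. the fingertips pass just over point 5 of the backbone (horizontal distance between the grasp point and spine5 below 0.014 m and z of the grasp point in the frame of spine5 between 0.008 and 0.042 m), for 0.04 s.
7. the fingertips pass just over point 6 of the backbone (horizontal distance between the grasp point and spine6 below 0.014 m and z of the grasp point in the frame of spine6 between 0.008 and 0.042 m), for 0.04 s.
8. the fingertips pass just over point 7 of the backbone (horizontal distance between the grasp point and spine7 below 0.014 m and z of the grasp point in the frame of spine7 between 0.008 and 0.042 m), for 0.04 s.
9. the fingertips pass just over point 8 of the backbone (horizontal distance between the grasp point and spine8 below 0.014 m and z of the grasp point in the frame of spine8 between 0.008 and 0.042 m), for 0.04 s.
10. the fingertips are just over the tail tip (horizontal distance between the grasp point and spine9 below 0.014 m and z of the grasp point in the frame of spine9 between 0.008 and 0.042 m), for 0.04 s.
At the end, for the whole second after the job is handed in: After following the ten backbone points in order (14 mm sideways, fingertips at most about 2 cm above), the fingertips stay within 16 mm sideways of the tail tip, at most about 2.5 cm above it; mount and bystanders upright within 15 mm of their starts (horizontal distance between the grasp point and spine9 below 0.016 m and z of the grasp point in the frame of spine9 between 0.008 and 0.045 m and distance of each of mount, vial, weight, jar, jar_small, dish, brush from where it was at the start of the episode below 0.015 m and angle between each of mount, vial, weight, jar, jar_small's own z axis and vertical below 0.1 rad and linear speed of mount below 0.01 m/s); the robot touches nothing.
It fails at once if the robot presses on the skeleton or its board (more than 10 N) (contact force between any of the fingers, the arm and mount above 10 N).
It fails at once if the mount is shifted, lifted or tipped (distance of mount from where it was at the start of the episode above 0.015 m or angle between mount's own z axis and vertical above 0.1 rad).
It fails at once if a bystander is shifted, lifted or knocked over (distance of any of vial, weight, jar, jar_small, dish, brush from where it was at the start of the episode above 0.015 m or angle between any of vial, weight, jar, jar_small's own z axis and vertical above 0.3 rad).
It also fails if it takes over 43 s, if anything falls off the work surface, if the arm or the gripper's body presses on something with over 40 N, if the wrist force passes 120 N, or if a joint passes its speed limit or range.

## Working session

There is one attempt and no reset: what is moved stays moved. The work goes in short steps, Python scripts to look and compute and a tool call to move; the robot and the scene stay as the last step left them, time stands still between calls to the robot, and variables do not carry over. Pictures are saved under pics/ and viewed, at most 10 in all, crops included, and the job is handed in when it is done.

Besides the shell and the picture viewer there is one more tool, called after "Emit:" as name(argument=value, ...), one argument or row to a line, values as JSON. apply_moves: Moves the arm, as the interface text tells. Its arguments: {"type":"object","properties":{"steps":{"type":"array","items":{"type":"number"}},"jaw":{"type":"number"},"newtons":{"type":"number"}},"required":["steps"]}

```bash
mkdir -p pics
python3 - <<'E'
from rig import *
import cv2
for n in("top","side"):
    c=calibration(n);print(n,c)
    cv2.imwrite(f"pics/{n}0.png",get_image(n)[:,:,::-1])
print(get_state())
E
```

```text
top {'fx': 385.93362522879863, 'fy': 385.93362522879863, 'cx': 274.95106494570314, 'cy': 207.9679517812213, 'xyz': array([ 0.35861238, -0.0122638 ,  0.96520192]), 'rotation': array([ 0.72509386,  0.08304369, -0.07736859, -0.67923246])}
side {'fx': 395.46812244381266, 'fy': 395.46812244381266, 'cx': 269.7162483139556, 'cy': 208.53493532981108, 'xyz': array([0.49126001, 0.61727118, 0.87238574]), 'rotation': array([-0.06232429, -0.01983368,  0.33046943,  0.9415478 ])}
{'clock': 0.1, 'qpos': array([-1.42101807e+00,  2.76507111e-01,  1.50602090e+00, -1.66277891e-06,
        1.36070659e+00, -1.20988625e-01]), 'qd': array([-0.00041219, -0.00055348, -0.00399559, -0.00069668,  0.00058673,
        0.0009482 ]), 'effort': array([ 1.24945254e-03, -4.17699552e+01, -2.46405655e+01, -1.13329975e-04,
        5.76256891e-03, -1.74578219e-05]), 'position': array([ 0.15372355, -0.55356993,  0.23053454]), 'ee_rot': array([-8.20878118e-04,  9.90849293e-01,  1.34970382e-01, -1.26302572e-05]), 'contact_force': array([-0.54552765,  0.33727443, -0.27462389]), 'moment': array([ 0.00929598, -0.03957655, -0.0324209 ]), 'gripper_force': 0.0, 'width': 0.08511055808824065}
```

View pics/top0.png

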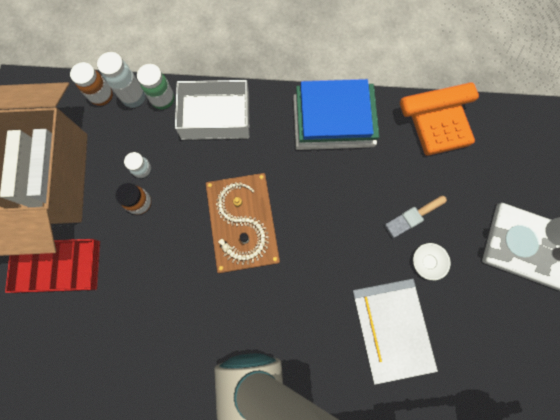

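View pics/side0.png

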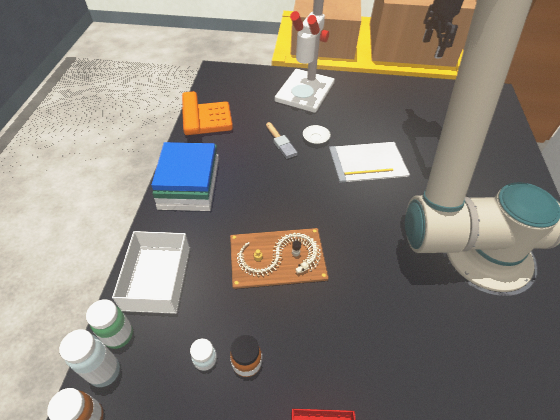

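The top view shows the board at about (243,222), with the skull at (221,243) and the tail at (253,190). In the side view the board is at (278,257). I'll measure the board from a wood mask in both views and check the result against the bone pixels.

```bash
cat > h.py <<'E'
import numpy as np, cv2
from scipy.spatial.transform import Rotation as R
def rot(c): return R.from_quat(np.asarray(c["rotation"])[[1,2,3,0]]).as_matrix()
def cast(c,uv,z):
    uv=np.atleast_2d(uv).astype(float)
    d=np.c_[(uv[:,0]-c["cx"])/c["fx"],-(uv[:,1]-c["cy"])/c["fy"],-np.ones(len(uv))]@rot(c).T
    o=np.asarray(c["xyz"]); return o+d*((z-o[2])/d[:,2])[:,None]
def proj(c,P):
    p=(np.atleast_2d(P)-c["xyz"])@rot(c)
    return np.c_[c["cx"]+c["fx"]*p[:,0]/-p[:,2],c["cy"]-c["fy"]*p[:,1]/-p[:,2]]
def spine(x,y,yaw):
    s=np.linspace(0,2*240,10)
    L=[(-47+47*np.cos(a),47*np.sin(a)) if t<=240 else (47-47*np.cos(b),47*np.sin(b)) for t in s for a,b in [(np.radians(120+t),np.radians(-(t-240)))]]
    L=np.array(L)/1000
    # second arc: mirror of the first through the origin
    L[5:]=-L[:5][::-1]
    c,n=np.cos(yaw),np.sin(yaw)
    return np.c_[L@np.array([[c,n],[-n,c]])+[x,y],np.linspace(.042,.024,10)]
def board(im,c,roi):
    hsv=cv2.cvtColor(im,cv2.COLOR_RGB2HSV); x0,y0,x1,y1=roi
    m=np.zeros(im.shape[:2],np.uint8); m[y0:y1,x0:x1]=(hsv[y0:y1,x0:x1,2]>70)*255
    m=cv2.morphologyEx(m,cv2.MORPH_CLOSE,np.ones((5,5)))
    k=max(cv2.findContours(m,0,1)[0],key=cv2.contourArea)
    P=cast(c,k[:,0],.012)[:,:2]
    return cv2.minAreaRect((P*1000).astype(np.float32)),k
E
python3 - <<'E'
from h import *; from rig import *
for n,roi in(("top",(195,165,290,280)),("side",(222,222,335,295))):
    c=calibration(n); im=get_image(n); r,k=board(im,c,roi); print(n,r)
    a=cv2.boxPoints(r); 
    # x axis along long side from neck end (nearer the robot / -x?) 
    e=a[1]-a[0]; f=a[2]-a[1]; l=e if np.hypot(*e)>np.hypot(*f) else f
    sk=cast(c,[[221,243]] if n=="top" else [[303,268]],.04)[0]
    l=l*(1 if l@(np.array(r[0])-sk[:2]*1000)>0 else -1)
    yaw=np.arctan2(l[1],l[0]); S=spine(r[0][0]/1000,r[0][1]/1000,yaw); print(yaw,sk); print(S.round(4))
    o=im[:,:,::-1].copy()
    x0,y0,x1,y1=roi; o=cv2.resize(o[y0:y1,x0:x1],None,fx=5,fy=5)
    cv2.polylines(o,[((k[:,0]-[x0,y0])*5).astype(int)],True,(0,255,0),1)
    for p in proj(c,S): cv2.circle(o,tuple(((p-[x0,y0])*5+2).astype(int)),3,(255,0,0),-1)
    cv2.imwrite(f"pics/{n}1.png",o)
    print(o.shape)
E
```

```text
top ((539.7528076171875, 84.84890747070312), (240.3996124267578, 160.33865356445312), 13.080267906188965)
0.22829373 [0.47733886 0.12639068 0.04      ]
[[0.4619 0.1085 0.042 ]
 [0.4473 0.069  0.04  ]
 [0.4703 0.0336 0.038 ]
 [0.5124 0.031  0.036 ]
 [0.5397 0.0632 0.034 ]
 [0.5398 0.1065 0.032 ]
 [0.5671 0.1387 0.03  ]
 [0.6092 0.1361 0.028 ]
 [0.6322 0.1007 0.026 ]
 [0.6176 0.0612 0.024 ]]
(575, 475, 3)
side ((535.1060791015625, 83.36770629882812), (303.865966796875, 213.3968505859375), 7.66114616394043)
0.13371222 [0.47167123 0.12754    0.04      ]
[[0.4598 0.1143 0.042 ]
 [0.4415 0.0763 0.04  ]
 [0.4611 0.0389 0.038 ]
 [0.5028 0.0323 0.036 ]
 [0.533  0.0618 0.034 ]
 [0.5372 0.1049 0.032 ]
 [0.5674 0.1344 0.03  ]
 [0.6091 0.1278 0.028 ]
 [0.6287 0.0904 0.026 ]
 [0.6104 0.0524 0.024 ]]
(365, 565, 3)
```

View pics/top1.png

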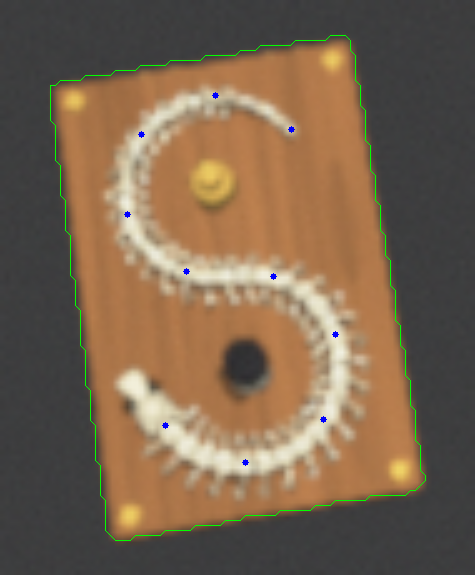

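View pics/side1.png

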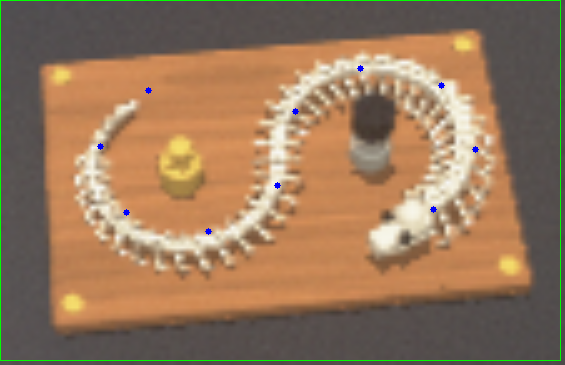

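The top-view fit lies right on the crest, from the skull end at crop pixel (165,425) to the tail at (291,129). The side mask spilled onto the table, so I'm discarding it. Next I'll shut the fingers and move above the neck.

Emit:
apply_moves(
  steps=[1.7, 3.6, 0, 0, 3.4, 7.2, 0, 0, 5.1, 10.8, 0, 0, 6.8, 14.4, 0, 0, 8.5, 18, 0, 0, 10.2, 21.6, 0, 0, 11.9, 25.2, 0, 0, 13.6, 28.8, 0, 0],
  jaw=255,
  newtons=20,
)

```text
clock: 0.87
position: [0.29, -0.2642, 0.2313]
ee_rot: [0.0, 0.991, 0.135, 0.0]
contact_force: [0.9, -0.6, 0.5]
width: -0.0001
gripper_force: 0.0
```

Emit:
apply_moves(
  steps=[1.7, 3.6, 0, 0, 3.4, 7.2, 0, 0, 5.1, 10.8, 0, 0, 6.8, 14.4, 0, 0, 8.5, 18, 0, 0, 10.2, 21.6, 0, 0, 11.9, 25.2, 0, 0, 12.5, 27, 0, 0],
)

```text
clock: 1.53
position: [0.4163, 0.0077, 0.2315]
ee_rot: [-0.001, 0.991, 0.136, 0.001]
contact_force: [0.1, -0.1, -0.6]
width: 0.0001
gripper_force: 0.0
```

Run:
```python
from h import *; from rig import *
c=calibration("wrist"); im=get_image("wrist"); print(c["xyz"])
S=spine(.53975,.08485,.2283)
o=im[:,:,::-1].copy()
for p in proj(c,S):
    cv2.circle(o,tuple(np.clip(p,-2000,2000).astype(int)),4,(255,0,0),-1)
cv2.imwrite("pics/w1.png",o)
c=calibration("side"); im=get_image("side");o=cv2.resize(im[222:295,222:335,::-1],None,fx=5,fy=5)
for p in proj(c,S): cv2.circle(o,tuple(((p-[222,222])*5+2).astype(int)),3,(255,0,0),-1)
cv2.imwrite("pics/s2.png",o)
print(get_state()["position"])
```

```text
[0.49335943 0.0289887  0.3740597 ]
[0.41547563 0.0066232  0.2312066 ]
```

View pics/w1.png

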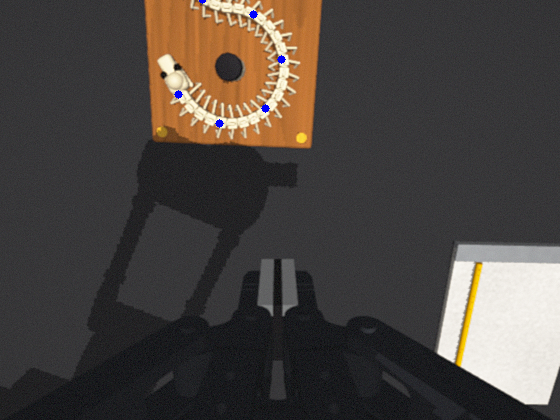

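View pics/s2.png

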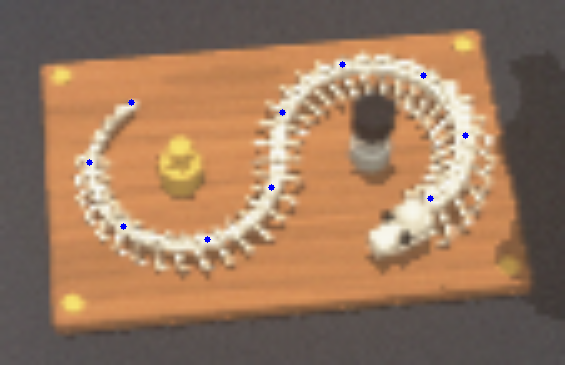

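In the wrist view the predicted points from neck (178,94) to (253,14) lie on the crest. The side view agrees from neck (430,198) to tail (131,102). Next I'll move over the neck, high first.

Emit:
apply_moves(
  steps=[1.2, 2.6, -2.5, 0, 2.4, 5.2, -5, 0, 3.6, 7.8, -7.5, 0, 4.7, 10.4, -10, 0, 4.7, 10.4, -12, 0, 4.7, 10.4, -12, 0, 4.7, 10.4, -12, 0, 4.7, 10.4, -12, 0],
)

```text
clock: 2.3
position: [0.4622, 0.1068, 0.1123]
ee_rot: [0.0, 0.991, 0.134, 0.0]
contact_force: [-0.7, -0.7, 0.2]
width: -0.0002
gripper_force: 0.0
```

Emit:
apply_moves(
  steps=[0, 0.1, -1.5, 0, 0, 0.1, -3, 0, 0, 0.1, -4.5, 0, 0, 0.1, -5.5, 0, 0, 0.1, -6.2, 0, 0, 0.1, -6.2, 0, 0, 0.1, -6.2, 0, 0, 0.1, -6.2, 0],
)

```text
clock: 2.97
position: [0.4628, 0.1086, 0.0505]
ee_rot: [0.0, 0.991, 0.135, 0.001]
contact_force: [-0.0, 0.1, 0.3]
width: 0.0004
gripper_force: 0.0
```

Run:
```python
from h import *; from rig import *
print(get_state()["position"],get_state()["contact_force"])
def pt(t):
    a=np.radians(120+t)if t<=240 else np.radians(180-(t-240))
    L=np.array([(-47 if t<=240 else 47)+47*np.cos(a),47*np.sin(a)])/10
    c,n=np.cos(.2283),np.sin(.2283)
    return np.array([53.975+c*L[0]-n*L[1],8.485+n*L[0]+c*L[1],5.0-1.8*t/480])
Q=np.array([pt(t) for t in np.arange(0,481,480/36)])  # ~11 mm each
for i in range(0,36,6): print((Q[i+1:i+7]-Q[i]).round(1).tolist(), Q[i+6].round(2))
```

```text
[0.46277956 0.10863349 0.05046786] [-0.00679879  0.09192942  0.34878602]
[[-0.7, -0.8, -0.0], [-1.2, -1.8, -0.1], [-1.5, -2.9, -0.2], [-1.5, -4.0, -0.2], [-1.2, -5.0, -0.2], [-0.7, -6.0, -0.3]] [45.46  4.86  4.7 ]
[[0.7, -0.8, -0.0], [1.6, -1.5, -0.1], [2.6, -1.9, -0.2], [3.6, -2.1, -0.2], [4.7, -2.1, -0.2], [5.8, -1.8, -0.3]] [51.24  3.1   4.4 ]
[[0.9, 0.5, -0.1], [1.7, 1.3, -0.1], [2.3, 2.2, -0.2], [2.7, 3.2, -0.2], [2.9, 4.3, -0.2], [2.7, 5.4, -0.3]] [53.98  8.48  4.1 ]
[[-0.1, 1.1, -0.0], [0.0, 2.2, -0.1], [0.4, 3.2, -0.1], [1.0, 4.1, -0.2], [1.8, 4.8, -0.2], [2.7, 5.4, -0.3]] [56.71 13.87  3.8 ]
[[1.0, 0.3, -0.0], [2.1, 0.4, -0.1], [3.2, 0.2, -0.1], [4.2, -0.3, -0.2], [5.1, -0.9, -0.2], [5.8, -1.8, -0.3]] [62.49 12.11  3.5 ]
[[0.5, -1.0, -0.1], [0.7, -2.0, -0.1], [0.7, -3.1, -0.1], [0.5, -4.2, -0.2], [-0.0, -5.2, -0.2], [-0.7, -6.0, -0.3]] [61.76  6.12  3.2 ]
```

Emit:
apply_moves(
  steps=[-0.7, -0.8, 0, 0, -1.2, -1.8, -0.1, 0, -1.5, -2.9, -0.2, 0, -1.5, -4.0, -0.2, 0, -1.2, -5.0, -0.2, 0, -0.7, -6.0, -0.3, 0, -0.7, -6.0, -0.3, 0, -0.7, -6.0, -0.3, 0],
)

```text
clock: 3.63
position: [0.4557, 0.0481, 0.0463]
ee_rot: [0.0, 0.991, 0.134, 0.0]
contact_force: [0.1, -0.0, 0.2]
width: 0.0003
gripper_force: 0.0
```

Emit:
apply_moves(
  steps=[0.7, -0.8, 0, 0, 1.6, -1.5, -0.1, 0, 2.6, -1.9, -0.2, 0, 3.6, -2.1, -0.2, 0, 4.7, -2.1, -0.2, 0, 5.8, -1.8, -0.3, 0, 5.8, -1.8, -0.3, 0, 5.8, -1.8, -0.3, 0],
)

```text
clock: 4.3
position: [0.5134, 0.0313, 0.0431]
ee_rot: [-0.0, 0.991, 0.135, -0.0]
contact_force: [-0.4, -0.7, -0.4]
width: 0.0002
gripper_force: 0.0
```

Emit:
apply_moves(
  steps=[0.9, 0.5, -0.1, 0, 1.7, 1.3, -0.1, 0, 2.3, 2.2, -0.2, 0, 2.7, 3.2, -0.2, 0, 2.9, 4.3, -0.2, 0, 2.7, 5.4, -0.3, 0, 2.7, 5.4, -0.3, 0, 2.7, 5.4, -0.3, 0],
)

```text
clock: 4.97
position: [0.5389, 0.0859, 0.0401]
ee_rot: [0.0, 0.991, 0.136, -0.001]
contact_force: [-0.0, -0.7, -0.4]
width: 0.0004
gripper_force: 0.0
```

On track with no contact. Now the second bend.

Emit:
apply_moves(
  steps=[-0.1, 1.1, 0, 0, 0, 2.2, 0, 0, 0.4, 3.2, 0, 0, 1.0, 4.1, -0.1, 0, 1.8, 4.8, -0.1, 0, 2.7, 5.4, -0.2, 0, 2.7, 5.4, -0.2, 0, 2.7, 5.4, -0.2, 0],
)

```text
clock: 5.63
position: [0.5676, 0.1392, 0.038]
ee_rot: [0.0, 0.991, 0.135, 0.0]
contact_force: [0.0, -0.1, -0.5]
width: 0.0001
gripper_force: 0.0
```

Emit:
apply_moves(
  steps=[1.0, 0.3, 0, 0, 2.1, 0.4, -0.1, 0, 3.2, 0.2, -0.1, 0, 4.2, -0.3, -0.2, 0, 5.1, -0.9, -0.2, 0, 5.8, -1.8, -0.3, 0, 5.8, -1.8, -0.3, 0, 5.8, -1.8, -0.3, 0],
)

```text
clock: 6.3
position: [0.6249, 0.1198, 0.035]
ee_rot: [-0.0, 0.991, 0.134, -0.0]
contact_force: [-0.6, -0.6, 0.0]
width: 0.0004
gripper_force: 0.0
```

Emit:
apply_moves(
  steps=[0.5, -1.0, 0, 0, 0.7, -2.0, -0.1, 0, 0.7, -3.1, -0.1, 0, 0.5, -4.2, -0.2, 0, 0, -5.2, -0.2, 0, -0.7, -6.0, -0.2, 0, -0.7, -6.0, -0.2, 0, -0.7, -6.0, -0.2, 0],
)

```text
clock: 6.97
position: [0.6169, 0.0603, 0.0335]
ee_rot: [-0.0, 0.991, 0.134, -0.0]
contact_force: [0.1, 0.0, 1.0]
width: 0.0002
gripper_force: 0.0
```

Emit:
apply_moves(
  steps=[0.1, 0.1, 0, 0, 0.1, 0.1, 0, 0, 0.1, 0.1, 0, 0],
)

```text
clock: 7.22
position: [0.6192, 0.0625, 0.0334]
ee_rot: [0.0, 0.991, 0.135, 0.0]
contact_force: [-0.9, -0.4, -0.2]
width: -0.0003
gripper_force: 0.0
```

Run:
```python
from h import *; from rig import *
im=get_image("side");cv2.imwrite("pics/s3.png",cv2.resize(im[212:295,222:335,::-1],None,fx=5,fy=5))
s=get_state();print(s["position"],s["contact_force"])
```

```text
[0.61905897 0.06249868 0.03337215] [-3.14468790e-01 -6.07802708e-02 -1.24941941e-05]
```

View pics/s3.png

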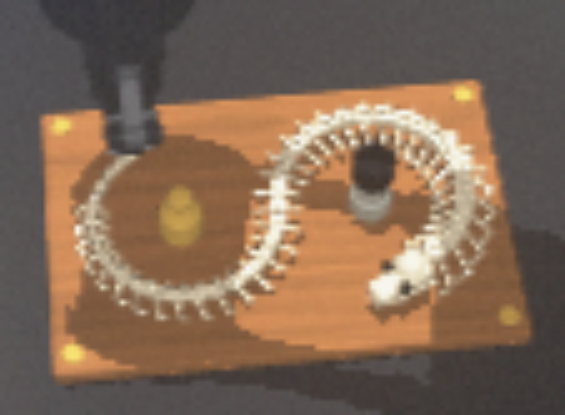

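The fingertips hang at about (132,150), directly over the tail tip. The board, vial and weight look undisturbed. Handing in.

```bash
python3 -c "
from rig import *
print(sign_off())"
```

```text
the job is handed in; nothing more can be done
None
```

I ran the fingertips along the backbone from neck to tail tip, about 7–10 mm above the crest by my measurements, and handed in with them held about 9 mm above the tail tip; no contact forces showed and nothing looked disturbed, but the hand-in returned no verdict.

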